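# Clamp a ball valve to the right ratchet tooth

## Task

Stand the brass ball valve flat on the floor of the blue bench clamp, crosswise between the jaws so that its flanks face them, and let go of it. Then turn the clamp's black knob clockwise, feeling for the valve being nipped between the orange sprung pad and the fixed jaw, and stop at the second click of the red pawl after that nip, so that the pawl alone holds the valve. Do not go a click too far, for the ratchet does not turn back, do not crush the valve, and leave the other things on the worktop where they are.

Things in the scene. Friction and masses are not known exactly. Their poses are not given: they have to be found in the camera images.
- ball_valve: brass ball valve with red lever on top, 0.26 kg, loose, flat on the worktop, lever roughly toward the robot. Origin on its underside; own y along the pipe, z up. The brass part spans y -13 to +48 mm, 28 mm high, 28 mm wide (x), 32 mm wide at the two end collars (y -13 to 0 and 35 to 48 mm). Bottom of the collars is flat enough to stand
- valve_mid (a point): centre of the valve's brass body, midway between the collars, 14 mm above its underside; axes as the valve's
- lever_grip (a point): point on the red lever above the brass body where the valve balances (y = 10 mm, z = 44 mm of the valve; axes as the valve's). The lever does not turn: a bar 12 mm wide (x), z 38 to 49 mm, y -58 to +26 mm. Grip it here across its width with the fingertips no lower than z = 29 mm of the valve: they then stay above brass body and jaws
- clamp: blue ratchet bench clamp fixed to the worktop (place and yaw vary). Origin at worktop level below the throat; own +y points from knob to fixed jaw, z up. Base plate 104 (x) x 238 (y: -130 to +108) x 10 mm; the valve stands on its top, z = 10 mm. Gear housing y -116 to -34 mm, top z = 37 mm. The fixed jaw's steel face is at y = +68 mm, 72 mm wide in x, jaw top z = 36 mm
- throat (a point): where the middle of the valve's underside belongs: on the clamp's floor (z = 10 mm), 49 mm along the clamp's +y, 19 mm from the fixed jaw's face, so the valve's flank stands 3 mm off that face (the pad later pushes it up to it). Axes as the clamp's. The valve's y axis must lie along x here, either way round
- clamp_jaw: grey sliding jaw 74 x 18 x 24 mm; origin at its front face's lower edge, at y = -16 mm of the clamp when open. Moves to the clamp's +y, 5 mm a tooth. In front of it on a set screw is the orange sprung pad, 62 mm wide, z 14 to 35 mm of the clamp; its face stands 28 to 44 mm ahead of this origin (set anew each time, not reported), so the open throat is 40 to 56 mm
- pad_spring (a point): middle of the grey jaw's front face, behind the pad. The pad's spring yields only above 6 N and then 1 N for each mm: at the nip the squeeze jumps from nothing to 6 N, then gains 5 N a tooth. At the first click after the nip it is 6 to 11 N, at the second 11 to 16 N, at the third over 16 N; more than 24 N, even for a moment, would mark the valve
- knob_grip (a point): centre of the black bar knob on the ratchet wheel, on its vertical axis (x = 0, y = -75 mm of the clamp), 70 mm above the worktop: a height to grip at. Own x runs along the bar and turns with it, z up. The bar is 46 mm long, 14 mm thick, from z = 53 to 84 mm above the worktop; hub, wheel and pawl under it reach 53 mm at most
- ratchet (a joint): angle of knob and 12-tooth wheel, rad: 0 open, growing clockwise seen from above, stop at 3.6. Teeth hold at multiples of 0.524; the pawl drops in (click) about 0.1 rad past that angle and a spring turns the freed wheel back onto it. Free turning takes 0.032 N m + 0.006 per rad just after a click, some 0.03 more as the pawl lifts; the squeeze adds 0.0095 per newton: a step of 0.057 at the nip, then 0.048 per tooth
- ptfe_tape: white roll of thread tape, 52 mm across, 15 mm high, lying flat; bystander, origin on its underside
- cap_black: black bottle cap, 57 mm across, 24 mm high; bystander, origin on its underside
- cap_grey: grey bottle cap, 69 mm across, 24 mm high; bystander, origin on its underside
- tea_tin: round tea tin with dark green lid, 74 mm across, 92 mm high; bystander, origin on its underside
- tea_strainer: metal mesh tea strainer, 82 mm across the rim, 61 mm high; bystander, origin on its underside
- teaspoon: steel teaspoon, 132 mm long; bystander, origin on its underside near its middle

How it is judged (in metres and radians):
On the way, in this order (a step that is already met when the one before it is completed fails the run):
1. the valve stands flat between the jaws, crosswise, let go, with the knob not yet turned by a tooth (x of valve_mid in the frame of clamp between -0.015 and 0.015 m and y of valve_mid in the frame of clamp between 0.036 and 0.062 m and z of valve_mid in the frame of clamp between 0.018 and 0.03 m and angle between the y axis of ball_valve and the x axis of clamp, either way round below 0.15 rad and angle between ball_valve's own z axis and vertical below 0.15 rad and contact force between the fingers and ball_valve below 0.1 N and value of joint ratchet below 0.3 rad), for 0.2 s.
2. the knob is turned until the pad nips the valve against the fixed jaw (contact force between clamp_jaw and ball_valve above 4.5 N), for 0.1 s.
At the end, for the whole second after the job is handed in: The valve stands flat, upright and square (0.15 rad) on the clamp floor, its middle within 15 mm of the throat middle, at rest, the robot clear of valve and clamp, and the jaw squeezes it with 9.8 to 16.3 N: pawl caught at the second click after the nip (x of valve_mid in the frame of clamp between -0.015 and 0.015 m and y of valve_mid in the frame of clamp between 0.036 and 0.062 m and z of valve_mid in the frame of clamp between 0.018 and 0.03 m and angle between the y axis of ball_valve and the x axis of clamp, either way round below 0.15 rad and angle between ball_valve's own z axis and vertical below 0.15 rad and contact force between the fingers and ball_valve below 0.1 N and contact force between clamp_jaw and ball_valve between 9.8 and 16.3 N and velocity of joint ratchet between -0.05 and 0.05 rad/s and linear speed of ball_valve below 0.01 m/s and contact force between the fingers and clamp below 0.1 N); the robot touches nothing.
It fails at once if the clamp squeezes the valve with more than 24 N (contact force between clamp_jaw and ball_valve above 24 N).
It fails at once if a bystander is moved by more than 20 mm (distance of any of ptfe_tape, cap_black, cap_grey, tea_tin, tea_strainer, teaspoon from where it was at the start of the episode above 0.02 m).
It also fails if it takes over 72 s, if anything falls off the work surface, if the arm or the gripper's body presses on something with over 40 N, if the wrist force passes 120 N, or if a joint passes its speed limit or range.

## Robot

A 7-joint arm with a two-finger parallel gripper is mounted at the origin on a cart in front of the work surface, level with it; the furniture and walls round the work are solid. World frame = base frame: x ahead of the robot, y to its left, z up, the work surface at z = 0. Lengths are in mm, angles in rad, forces in N, time in s.
With the tool pointing down it reaches from about 400 to 900 mm from the base axis. Payload 5.6 kg.
Tool frame: the origin (TCP) lies midway between the tips of the shut fingers; the grasp point (between the pads) lies 19 mm behind it; x points along the fingers, y is the direction in which the jaws open and shut, and the axes are right-handed (so a half turn about x gives the same grasp; the last joint's range is limited). The gripper opens to 92 mm and grips with 3 to 60 N. Pads are 20 mm wide; open, the fingers measure 128 mm over their backs; the gripper's body (75 mm by 189 mm) begins 69 mm behind the grasp point.
Start: joints at [1.24, 0.468, -0.012, 1.603, 0.006, 1.071, -0.056], TCP at [184.455, -623.287, 178.292] pointing down, gripper open.
Joint ranges: [-2.53, 2.53], [-0.31, 2.02], [-1.57, 1.55], [0.28, 2.44], [-1.29, 4.43], [0.15, 1.84], [-2.92, 2.92]. Speed limits (rad/s): [2.57, 2.57, 3.14, 3.14, 3.14, 3.14, 3.14].

## Interface

Orientations are given as a rotation vector (axis times angle).
In Python, from cell import robot, grip, kin, viewer gives the robot as it stands. Calls block until the motion is done:
- robot.movep(position, orientation): joint-space move of the TCP to a pose.
- robot.servo_line(position, feed=150, rotation=None): straight line of the TCP; rotation=None keeps the orientation; feed is the mean speed in mm/s.
- robot.goto_joints(angles): joint-space move.
- grip(opening, newtons=None): opening from 0.0 (shut) to 1.0 (fully open); newtons is the grip in N (None keeps the last); returns when the fingers have stopped.
- robot.hold(seconds).
- kin.ik(position, orientation): joint angles nearest the present ones, or None.
- robot.observe(): the state.
- viewer.read_camera(name): name is "scene" or "top" or "wrist"; returns the picture (384x512x3 uint8, red, green, blue); there is no depth.
- viewer.camera_info(name): a dict with "camera_matrix" (3x3 intrinsics, pixels), "R" (3x3) and "t" (3): a world point X has camera coordinates R X + t. Camera axes: x right, y down, z forward; pixel columns grow to the right and rows downward; lengths in mm; the calibration is good to about 2 mm. A picture is of the moment at which its call begins: read the wrist's pose just before it. camera_info takes no time and is no camera call; for the wrist camera it gives the pose at the moment of the call.
A pose or a line that the arm cannot do raises robot.IKError and nothing moves.
- robot.job_done(): hands the job in, once; it reports no verdict.
Trained networks look in the newest picture that a camera, given by its name, has taken for a name from the list of things; names that differ only in an ending like _2 or _b are one class to them, and where a whole thing is asked for, a point or a joint stands for the part that bears it (a point fixed in the world has none). Each returns a list of dicts, best first, with "confidence" (0 to 1); they miss things now and then, are a little off and sometimes report something else, mostly with a low value. They report only what shows in the picture. A call takes as long as a camera call.
- viewer.silhouettes(name, camera): "mask" (384x512 bool, what is visible of it).
- viewer.pinpoint(name, camera): "at" ([x, y, z] in mm, in the coordinates of the camera as it stood for that picture, good to about 4 mm: a listed point, or the origin of a listed thing).
The state is a dict: "t": time; "joints": joint angles; "joint_velocities": joint speeds; "joint_torque": joint torques, N m; "tcp_pos": TCP position; "tcp_rot": TCP orientation; "contact_force": force on the tool from outside, world axes, zero at the start; "wrist_torque": the same for the moment, N m; "grip_width": opening from 0.0 (shut) to 1.0 (fully open).
Only numpy, scipy, OpenCV 4.12 (cv2) and the standard library are available. Lean on these libraries where they do the work, as an engineer would, in place of code of your own. Each camera call takes 0.05 s, during which the arm holds its last target. There are 200 camera calls.

## Working session

There is one attempt and no reset: what is moved stays moved. The work goes in short steps, each a Python script; the robot and the scene stay as the last script left them, time stands still between calls to the robot, and variables do not carry over. Pictures are saved under pics/ and viewed, about 8 in all and at most 12, crops included, and the job is handed in when it is done.

```bash
mkdir -p pics; ls; cat > h.py <<'E'
import numpy as np, cv2
from scipy.spatial.transform import Rotation as R
from cell import robot, grip, kin, viewer
def save(im,n): cv2.imwrite(f'pics/{n}.png',cv2.cvtColor(im,cv2.COLOR_RGB2BGR))
def info(c):
    d=viewer.camera_info(c); return [np.array(d[k],float) for k in('camera_matrix','R','t')]
def pin(name,c,n=2):
    K,Rc,t=info(c)
    return [(np.round(Rc.T@(np.array(d['at'])-t),1),round(d['confidence'],2)) for d in viewer.pinpoint(name,c)[:n]]
def sil(name,c): 
    r=viewer.silhouettes(name,c); return r[0] if r else None
def plane(c,uv,z):
    K,Rc,t=info(c); uv=np.atleast_2d(uv).astype(float)
    d=(Rc.T@np.linalg.inv(K)@np.c_[uv,np.ones(len(uv))].T).T; o=-Rc.T@t
    return o+d*((z-o[2])/d[:,2])[:,None]
def proj(c,X):
    K,Rc,t=info(c); p=K@(Rc@np.array(X,float)+t); return p[:2]/p[2]
def down(yaw):  # tool x down, tool y at world angle yaw
    y=np.array([np.cos(yaw),np.sin(yaw),0]);x=np.array([0,0,-1.])
    return R.from_matrix(np.c_[x,y,np.cross(x,y)]).as_rotvec()
E
python3 - <<'E'
from h import *
for c in('scene','top'):
    im=viewer.read_camera(c); save(im,c+'0')
    for n in['valve_mid','lever_grip','ball_valve','throat','knob_grip','pad_spring','clamp','clamp_jaw','ptfe_tape','cap_black','cap_grey','tea_tin','tea_strainer','teaspoon']: print(c,n,pin(n,c))
    K,Rc,t=info(c);print(-Rc.T@t)
a=cv2.imread('pics/scene0.png');b=cv2.imread('pics/top0.png')
s=robot.observe();print(s['t'],s['tcp_rot'],down(0),down(np.pi/2))
E
```

```text
pics
scene valve_mid [(array([515.1, 133.2,  15.1]), 0.55)]
scene lever_grip [(array([506.2, 136. ,  38.9]), 0.5)]
scene ball_valve [(array([494.7, 133.7,  -2.9]), 0.77)]
scene throat [(array([ 511.1, -103.4,    9. ]), 0.8)]
scene knob_grip [(array([ 521.6, -225.6,   69.5]), 0.63)]
scene pad_spring [(array([ 516.6, -169.2,   24.1]), 0.61)]
scene clamp [(array([ 514.4, -156.2,    1.2]), 0.57), (array([505. , 133.4,  41.7]), 0.31)]
scene clamp_jaw [(array([ 517.9, -169.7,   11.9]), 0.71)]
scene ptfe_tape []
scene cap_black [(array([ 4.342e+02,  3.455e+02, -3.000e-01]), 0.88)]
scene cap_grey [(array([ 5.909e+02, -4.160e+02,  1.000e-01]), 0.56)]
scene tea_tin [(array([ 5.111e+02,  4.073e+02, -3.000e-01]), 0.74), (array([434.7, 345.1,  -1.8]), 0.19)]
scene tea_strainer [(array([6.078e+02, 3.123e+02, 1.000e-01]), 0.63)]
scene teaspoon [(array([ 463. , -517.3,   -0.6]), 0.54), (array([623. ,  86. ,  -2.5]), 0.27)]
[-338.37203737  781.97420694  780.52673711]
top valve_mid [(array([515.3, 133.7,  12.5]), 0.65), (array([623.7,  87.8,  -5.1]), 0.35)]
top lever_grip [(array([505. , 132.9,  42.1]
[... 172 characters left out ...]

top pad_spring [(array([ 515.6, -165.3,   22.6]), 0.63)]
top clamp [(array([ 515.6, -152.7,    1.8]), 0.94)]
top clamp_jaw [(array([ 519.7, -171.5,   12.8]), 0.47)]
top ptfe_tape [(array([623.9,  85.1,  -2.4]), 0.44)]
top cap_black [(array([428.5, 340.4,   1.3]), 0.52)]
top cap_grey [(array([ 582. , -415.5,    0.8]), 0.87), (array([433.5, 341.6,   2.3]), 0.33)]
top tea_tin [(array([512.7, 405.2,   4.4]), 0.79)]
top tea_strainer [(array([600.2, 308.2,  -1.8]), 0.74)]
top teaspoon [(array([ 458.8, -518.6,   -2.1]), 0.43)]
[ 294.35030441  -56.52707418 1372.57254868]
1.5 [ 2.06694887  0.29942169 -2.06704214] [ 1.20919958  1.20919958 -1.20919958] [ 4.80917673e-17  1.57079633e+00 -4.80917673e-17]
```

View pics/top0.png

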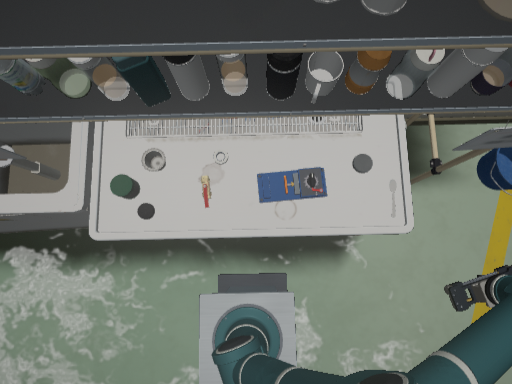

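View pics/scene0.png

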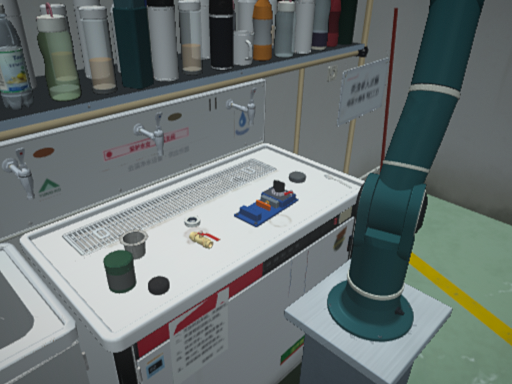

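The top view shows the valve at about (206,190) with its lever toward the robot. The clamp is at (292,184), with its +y along world +y. Next is a close look from above both.

```bash
python3 - <<'E'
from h import *
s=robot.observe(); y=R.from_rotvec(s['tcp_rot']).as_matrix()[:,1]; print('yaw0',np.arctan2(y[1],y[0]))
for yaw in(np.pi/2,-np.pi/2):
    for p in([500,134,230],[512,-105,200],[520,-227,200]): print(yaw,p,np.round(kin.ik(p,down(yaw)),2))
q=[a for a in(np.pi/2,-np.pi/2)]
yaw=min(q,key=lambda a:abs(kin.ik([512,-105,200],down(a))[6]))
print(yaw)
for k,p in enumerate(([500,-150,300],[490,134,230])):
    robot.movep(p,down(yaw)); im=viewer.read_camera('wrist'); save(im,f'w{k}')
    for n in(['throat','knob_grip','pad_spring','clamp','clamp_jaw'] if k==0 else ['valve_mid','lever_grip','ball_valve','ptfe_tape']): print(n,pin(n,'wrist'))
    K,Rc,t=info('wrist');print(-Rc.T@t,robot.observe()['t'])
cv2.imwrite('pics/w.png',np.hstack([cv2.resize(cv2.imread(f'pics/w{k}.png'),(400,300)) for k in(0,1)]))
E
```

```text
yaw0 -1.283058877338688
1.5707963267948966 [500, 134, 230] [ 0.57  0.41 -1.12  1.82  0.4   1.17  0.89]
1.5707963267948966 [512, -105, 200] [ 0.82  0.35 -0.83  1.85  0.3   1.07  1.45]
1.5707963267948966 [520, -227, 200] [ 0.92  0.41 -0.73  1.75  0.3   1.1   1.66]
-1.5707963267948966 [500, 134, 230] [ 0.42  0.32 -0.9   1.82  0.28  1.13 -2.14]
-1.5707963267948966 [512, -105, 200] [ 0.47  0.26 -0.39  1.87  0.11  1.03 -1.54]
-1.5707963267948966 [520, -227, 200] [ 0.53  0.32 -0.22  1.78  0.08  1.05 -1.29]
1.5707963267948966
throat [(array([ 508.4, -107. ,   10.3]), 0.81)]
knob_grip [(array([ 518.1, -230.2,   67.8]), 0.64)]
pad_spring [(array([ 510.8, -170.1,   21.8]), 0.63)]
clamp [(array([ 514.4, -150.8,    4.9]), 0.75)]
clamp_jaw [(array([ 512.5, -167.6,   12.8]), 0.73)]
[ 427.75809285 -150.55647209  506.19775319] 3.8917
valve_mid [(array([515.3, 132.9,  12.6]), 0.92)]
lever_grip [(array([504.6, 129.2,  43.6]), 0.98)]
ball_valve [(array([496.9, 133.2,   1.6]), 0.81), (array([603.7, 313.5,  -0.9]), 0.37)]
ptfe_tape [(array([619.4,  82.8,  -1.5]), 0.77), (array([ 511.9, -170.5,   23.9]), 0.21)]
[418.22193213 132.85570292 436.40377462] 5.2667
```

View pics/w.png

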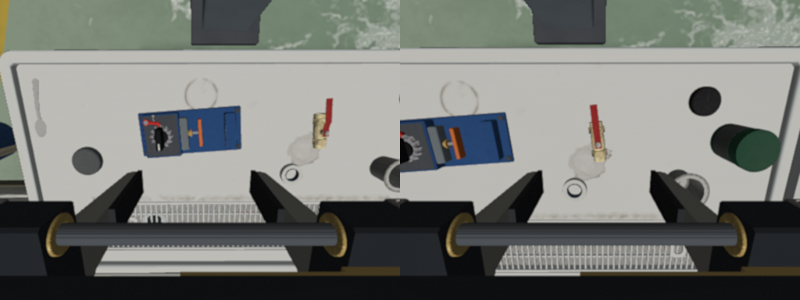

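```bash
python3 - <<'E'
from h import *
im=viewer.read_camera('wrist')
m=sil('ball_valve','wrist')['mask']; r=im.astype(int)
red=(r[...,0]>110)&(r[...,0]>2*r[...,1])&(r[...,0]>2*r[...,2])&cv2.dilate(m.astype(np.uint8),np.ones((9,9))).astype(bool)
v,u=np.nonzero(red); P=plane('wrist',np.c_[u,v],49)[:,:2].astype(np.float32)
print(len(P)); 
l=cv2.fitLine(P,cv2.DIST_L2,0,.01,.01).ravel(); print('lever dir',l,np.degrees(np.arctan2(l[1],l[0])), P.min(0),P.max(0)); print('rect',cv2.minAreaRect(P))
# x-end centroids
y=lambda x:l[3]+(x-l[2])*l[1]/l[0]
print('lever line y at x=505:',y(505))
robot.movep([440,-150,300],down(np.pi/2))
im=viewer.read_camera('wrist');save(im,'w2'); m=sil('clamp','wrist')['mask']; r=im.astype(int)
blue=(r[...,2]>60)&(r[...,2]>1.5*r[...,0])&m
v,u=np.nonzero(blue|m); P=plane('wrist',np.c_[u,v],10)[:,:2].astype(np.float32); print('clamp rect',cv2.minAreaRect(P))
for n in['throat','knob_grip','pad_spring']: print(n,pin(n,'wrist'))
b=cv2.imread('pics/w2.png'); cv2.imwrite('pics/w2c.png',cv2.resize(b[20:260,60:440],None,fx=2,fy=2,interpolation=2))
E
```

```text
343
lever dir [9.92775619e-01 1.19985946e-01 4.70531403e+02 1.30717346e+02] 6.8912907 [438.51395 122.83188] [505.51617 138.35483]
rect ((471.5453796386719, 130.95071411132812), (67.4997787475586, 10.628596305847168), 6.7637128829956055)
lever line y at x=505: 134.8832
clamp rect ((515.5856323242188, -163.3717041015625), (114.39826965332031, 238.4423828125), 3.9998207092285156)
throat [(array([ 509.5, -102.8,    9.5]), 0.93)]
knob_grip [(array([619.3,  83.1,  -1.7]), 0.72), (array([ 519.2, -229.2,   67.9]), 0.71)]
pad_spring [(array([ 509.6, -168.4,   21.3]), 0.6), (array([502.6, 130.2,  44.6]), 0.51)]
```

View pics/w2c.png

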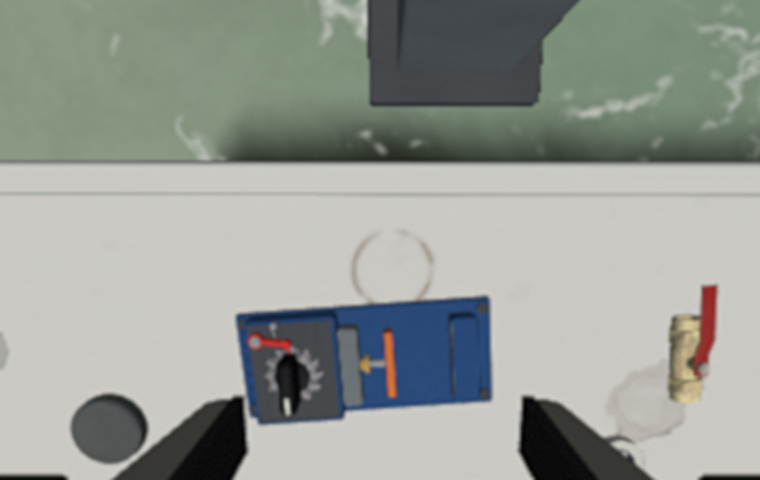

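The crop shows the clamp with its knob at left (290,375), bar along world x. The pad's front edge is at x≈397 and the fixed jaw at x≈450, so the gap is about 47 mm. The valve is at (690,360). Clamp yaw comes out near 4.2°, valve yaw 6.9°. Now I'll grasp the valve.

```bash
python3 - <<'E'
from h import *
d=np.radians
grip(0.55); r=down(d(96.9))
robot.movep([505.5,133.5,130],r)
im=viewer.read_camera('wrist'); print(pin('lever_grip','wrist'))
robot.servo_line([505.5,133.5,31.5],feed=80)
grip(0.0,25); s=robot.observe(); print('w',s['grip_width']*92,s['contact_force'])
robot.servo_line([505.5,133.5,130],feed=80); robot.hold(.3)
s=robot.observe(); print('w',s['grip_width']*92,s['contact_force'],s['wrist_torque'],s['t'])
robot.movep([503,-106,130],down(d(94.2)))
im=viewer.read_camera('wrist'); save(im,'w3')
for n in('lever_grip','valve_mid','throat','pad_spring','knob_grip'): print(n,pin(n,'wrist'))
im=viewer.read_camera('scene'); save(im,'s3')
for n in('lever_grip','valve_mid','throat'): print(n,pin(n,'scene'))
print(robot.observe()['t'])
cv2.imwrite('pics/c3.png',np.hstack([cv2.imread('pics/w3.png')[:300],cv2.resize(cv2.imread('pics/s3.png')[150:270,180:340],(400,300),interpolation=2)])[:, :800] if 0 else cv2.imread('pics/w3.png'))
E
```

```text
[(array([505. , 129.1,  44.1]), 0.64), (array([ 513.9, -151.1,    3.1]), 0.24)]
w 0.6807601658222048 [-0.8140168   0.00820256 -0.47132097]
w 0.5012007736063756 [ 0.63302269  0.64528563 -0.24557235] [ 0.10719454 -0.16655529 -0.01790851] 12.7833
lever_grip [(array([504.5, 130.4,  41.4]), 0.64)]
valve_mid [(array([512.9, 134.2,   8.9]), 0.78)]
throat [(array([ 510. , -105.6,   11.6]), 0.67)]
pad_spring [(array([ 511. , -169.9,   23. ]), 0.63), (array([ 583.3, -416.9,    4.8]), 0.18)]
knob_grip [(array([ 518.2, -230.1,   72.4]), 0.59)]
lever_grip [(array([503.6, 134.2,  41.3]), 0.63), (array([ 514.6, -153.5,    1.3]), 0.58)]
valve_mid [(array([514.8, 130.1,  13.9]), 0.65)]
throat [(array([ 507.5, -106.2,    7.4]), 0.77)]
14.2333
```

View pics/c3.png

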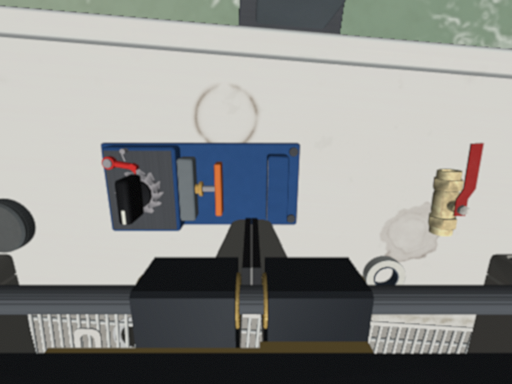

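The jaws shut on nothing, and the valve still stands at (447,200) in the wrist view. I'll repeat the descent and look before closing.

```bash
python3 - <<'E'
from h import *
d=np.radians
grip(0.55); r=down(d(96.9))
robot.movep([505.5,133,130],r)
robot.servo_line([505.5,133,32],feed=80)
s=robot.observe();print(s['tcp_pos'],s['contact_force'],s['grip_width']*92,s['t'])
save(viewer.read_camera('wrist'),'w4');save(viewer.read_camera('scene'),'s4')
print(proj('wrist',[505.5,133,32]),proj('scene',[505.5,133,32]))
a=cv2.imread('pics/s4.png')[190:280,150:270];b=cv2.imread('pics/w4.png')[100:384,56:456]
cv2.imwrite('pics/c4.png',np.hstack([cv2.resize(a,(400,300),interpolation=2),cv2.resize(b,(400,300))]))
E
```

```text
[505.90922825 133.12907077  32.47198392] [-0.6324917  -0.27333327  0.01940244] 50.52764177213892 17.4167
[251.75421749 212.77029893] [202.50507802 235.28607465]
```

View pics/c4.png

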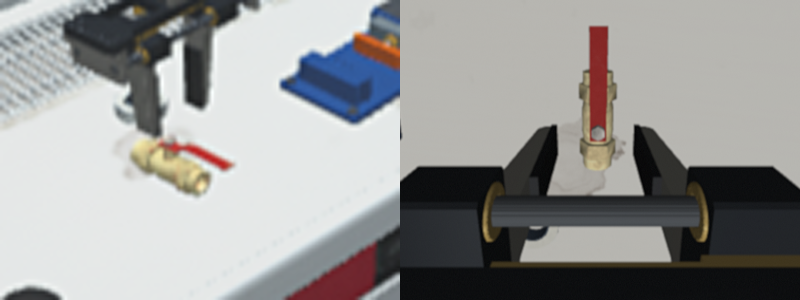

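```bash
python3 - <<'E'
from h import *
s=robot.observe();T=R.from_rotvec(s['tcp_rot']).as_matrix();p=np.array(s['tcp_pos']);print(T.round(3),s['joints'])
a=cv2.imread('pics/s4.png');b=cv2.imread('pics/w4.png')
for k,c in((0,(0,255,0)),(-25,(255,0,255))):
  for y in(-27,27):
    X=p+T@np.array([k,y,0])
    for im,cam in((a,'scene'),(b,'wrist')):
        u=proj(cam,X);cv2.circle(im,tuple(np.round(u).astype(int)),1,c,-1);print(cam,k,y,u.round(1))
for cam in('scene','wrist'):print(cam,'lever',proj(cam,[505,131,44]),proj(cam,[505,131,49]))
cv2.imwrite('pics/c5.png',np.hstack([cv2.resize(a[195:255,170:250],(400,300),interpolation=0),cv2.resize(b[150:290,160:347],(400,300),interpolation=0)]))
E
```

```text
[[ 0.001 -0.12   0.993]
 [ 0.     0.993  0.12 ]
 [-1.    -0.     0.001]] [ 0.3379473   0.6429574  -0.84644581  1.97809335  0.66180905  0.81990517
  0.80562208]
scene 0 -27 [208.5 231.2]
wrist 0 -27 [218.  213.4]
scene 0 27 [196.2 239.1]
wrist 0 27 [285.5 213.4]
scene -25 -27 [208.2 224.5]
wrist -25 -27 [213.8 225. ]
scene -25 27 [195.8 232.3]
wrist -25 27 [289.8 225.1]
scene lever [202.9693992  231.86107722] [202.90692019 230.50490235]
wrist lever [249.23221473 217.07811587] [249.18038699 219.4121229 ]
```

View pics/c5.png

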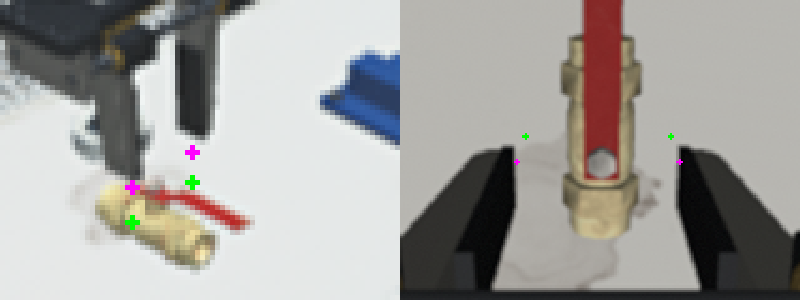

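```bash
python3 - <<'E'
from h import *
P=[]
for c in('scene','wrist'):
    K,Rc,t=info(c);P.append(K@np.c_[Rc,t])
a=np.array([[209,222.6],[194.4,231]]).T;b=np.array([[209,220],[294.6,220]]).T
X=cv2.triangulatePoints(P[0],P[1],a.astype(float),b.astype(float));X=(X[:3]/X[3]).T;print(X.round(1))
for i in(0,1):print(proj('scene',X[i]),proj('wrist',X[i]))
E
```

```text
[[504.4 105.3  66.1]
 [500.2 164.2  64.3]]
[209.36116484 222.67659139] [211.32604244 223.26921799]
[195.02490432 231.28361627] [297.91820044 226.26709974]
```

```bash
python3 - <<'E'
from h import *
robot.servo_line([505.5,133,12],feed=80)
s=robot.observe();print(s['tcp_pos'],s['contact_force'],s['t'])
save(viewer.read_camera('scene'),'s6');save(viewer.read_camera('wrist'),'w6')
a=cv2.imread('pics/s6.png');b=cv2.imread('pics/w6.png')
cv2.imwrite('pics/c6.png',np.hstack([cv2.resize(a[195:255,170:250],(400,300),interpolation=0),cv2.resize(b[150:290,160:347],(400,300),interpolation=0)]))
E
```

```text
[504.87407867 132.98086595  11.24758871] [-0.11923032  0.02088451  0.71186586] 17.9167
```

View pics/c6.png

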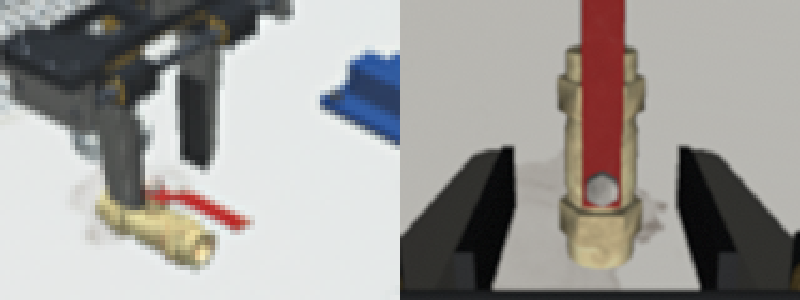

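The tips stand about 30 mm higher than the reported TCP in the scene view: near tip (125,205), far tip (195,165) in the crop, roughly z 41. I'll go a little lower, then close.

```bash
python3 - <<'E'
from h import *
robot.servo_line([505.5,133,6],feed=80)
grip(0.0,25)
s=robot.observe();print(s['tcp_pos'],s['contact_force'],s['grip_width']*92,s['t'])
if 9<s['grip_width']*92<15:
    robot.servo_line([505.5,133,100],feed=100); robot.hold(.2)
    s=robot.observe();print(s['tcp_pos'],s['contact_force'],s['wrist_torque'],s['grip_width']*92,s['t'])
save(viewer.read_camera('scene'),'s7');save(viewer.read_camera('wrist'),'w7')
print([pin(n,'wrist') for n in('lever_grip','valve_mid')])
a=cv2.imread('pics/s7.png');b=cv2.imread('pics/w7.png')
cv2.imwrite('pics/c7.png',np.hstack([cv2.resize(a[175:250,160:260],(400,300),interpolation=0),cv2.resize(b[110:250,160:347],(400,300),interpolation=0)]))
E
```

```text
[505.56411548 133.28014232   6.10125979] [-0.54741264  0.6431709   0.55115962] 11.850355645802072 18.9417
[505.10515117 132.99530224  99.47008561] [ 0.05268923 -0.85888131 -3.80697306] [ 0.08820686 -0.12407151 -0.01496458] 11.942664120947265 20.2333
[[(array([504.2, 129.8, 136.9]), 0.77)], [(array([513.6, 133.9, 106.4]), 0.82)]]
```

View pics/c7.png

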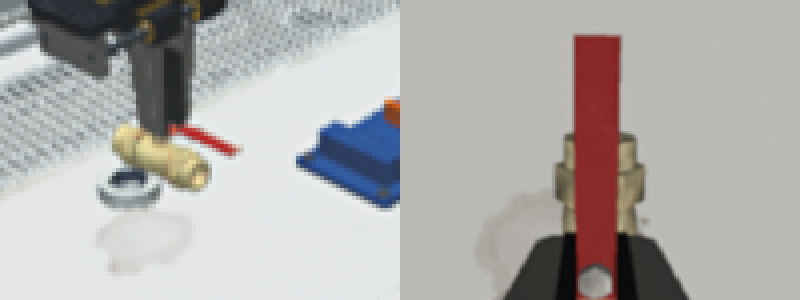

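Held: width 11.9 mm, valve hanging level at crop (165,155). I'll carry it over the throat and measure the valve against the throat in the same picture.

```bash
python3 - <<'E'
from h import *
r=down(np.radians(94.2))
robot.movep([501.9,-107.4,85],r); robot.hold(.2)
s=robot.observe();print(s['tcp_pos'],s['grip_width']*92,s['t'])
for c in('wrist','scene','top'):
    save(viewer.read_camera(c),'8'+c)
    for n in('valve_mid','lever_grip','throat','pad_spring','clamp','knob_grip'):print(c,n,pin(n,c,1))
im=cv2.cvtColor(cv2.imread('pics/8wrist.png'),cv2.COLOR_BGR2RGB);g=im.astype(int)
# clamp yaw and jaw line: mark predicted jaw-face edge ends and throat
w=cv2.imread('pics/8wrist.png');o=np.array([514.3,-153.2,0]);a=np.radians(4.2)
C=lambda x,y,z:o+np.array([x*np.cos(a)-y*np.sin(a),x*np.sin(a)+y*np.cos(a),z])
for q in((-36,68,36),(36,68,36),(-52,108,10),(-52,-130,10)):
    cv2.circle(w,tuple(np.round(proj('wrist',C(*q))).astype(int)),2,(0,255,0),-1)
cv2.imwrite('pics/c8.png',cv2.resize(w[60:300,90:410],(800,600),interpolation=2))
E
```

```text
[ 502.41050337 -105.46751039   85.29553925] 12.077317361374005 21.5833
wrist valve_mid [(array([ 511.9, -106.1,   90.9]), 0.62)]
wrist lever_grip [(array([ 500.7, -110.6,  122.2]), 0.56)]
wrist throat []
wrist pad_spring [(array([ 510.6, -172. ,   20.1]), 0.89)]
wrist clamp [(array([ 5.117e+02, -1.544e+02,  1.000e-01]), 0.68)]
wrist knob_grip [(array([ 516.7, -231.7,   68.6]), 0.68)]
scene valve_mid [(array([ 511. , -107.9,   91. ]), 0.61)]
scene lever_grip [(array([ 505.2, -106.9,  117. ]), 0.62)]
scene throat [(array([ 507.9, -105.1,    6.7]), 0.61)]
scene pad_spring [(array([ 517.1, -168.1,   20. ]), 0.79)]
scene clamp [(array([ 5.131e+02, -1.549e+02, -5.000e-01]), 0.87)]
scene knob_grip [(array([ 520.2, -226.2,   70.2]), 0.65)]
top valve_mid [(array([ 512. , -108.1,   88.7]), 0.38)]
top lever_grip [(array([ 499.1, -108.2,  119.1]), 0.55)]
top throat [(array([ 516.2, -107.1,   10.4]), 0.68)]
top pad_spring []
top clamp []
top knob_grip [(array([ 520.3, -230.2,   69.3]), 0.44)]
```

View pics/c8.png

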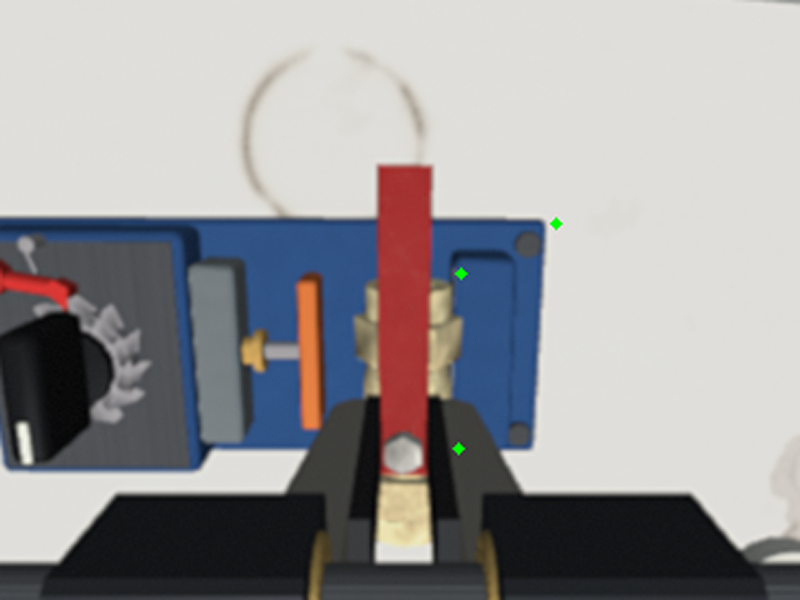

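The crop shows the valve (lever at x≈405) parallel to the jaws. The jaw edge is at x≈452 and the pad face at x≈322. The wrist camera reads the clamp and the lever both about 4 mm toward −y, so they agree with each other. The flank is only about 2 mm from the jaw, so I shift 4 mm toward the pad and lower.

```bash
python3 - <<'E'
from h import *
print(robot.observe()['tcp_pos'])
robot.servo_line([501.9,-109.6,45],feed=80); s=robot.observe();print(s['tcp_pos'],s['contact_force'])
robot.servo_line([501.9,-109.6,20],feed=50)
z=20
for z in(18,17,16,15):
    robot.servo_line([501.9,-109.6,z],feed=25); s=robot.observe();print(s['tcp_pos'].__class__ and np.round(s['tcp_pos'],1),np.round(s['contact_force'],1),s['t'])
    if s['contact_force'][2]>1.5:break
save(viewer.read_camera('scene'),'9s')
for n in('valve_mid','throat','clamp'):print(n,pin(n,'scene',1))
E
```

```text
[ 501.86607742 -107.4099878    84.97178817]
[ 501.98339447 -109.27185217   44.82505213] [-0.21777677  0.36737523 -2.72203779]
[ 502.  -109.6   18.1] [-0.9 -0.6 -3.5] 24.1833
[ 501.9 -109.6   17. ] [-0.4 -0.7 -3.3] 24.4333
[ 502.  -109.5   16.1] [-0.6 -0.1 -1.1] 24.6833
[ 502.  -109.4   15.9] [-3.5  0.   8.7] 24.9333
valve_mid [(array([ 513.2, -107.6,   21.9]), 0.75)]
throat [(array([ 509.4, -104.8,    6.9]), 0.7)]
clamp [(array([ 515. , -152. ,    3.1]), 0.78)]
```

```bash
python3 - <<'E'
from h import *
robot.servo_line([501.9,-109.5,16.2],feed=25)
grip(0.35); s=robot.observe();print(s['contact_force'],s['grip_width']*92)
robot.servo_line([501.9,-109.5,115],feed=150)
r=down(np.radians(94.2))
robot.movep([480,-226,115],r);robot.hold(.15)
im=viewer.read_camera('wrist');save(im,'10w')
for n in('valve_mid','ball_valve','throat','knob_grip','pad_spring'):print(n,pin(n,'wrist',1))
s=robot.observe();print(s['tcp_pos'],s['contact_force'],s['wrist_torque'],s['t'])
w=cv2.imread('pics/10w.png')
cv2.imwrite('pics/c10.png',cv2.resize(w[60:300,150:470],(800,600),interpolation=2))
viewer.read_camera('scene')
for n in('valve_mid','ball_valve','throat','knob_grip'):print(n,pin(n,'scene',1))
for y in(94.2,0,-90,-110):
    q=kin.ik([520,-228,30],down(np.radians(y)));print(y,None if q is None else np.round(q,2))
E
```

```text
[-0.30146225  0.43466594  0.63116592] 32.441655266385126
valve_mid [(array([ 508.1, -110.9,   23.2]), 0.9)]
ball_valve [(array([ 494.1, -106.3,    9.9]), 0.77)]
throat [(array([ 511.1, -108. ,    8.4]), 0.61)]
knob_grip [(array([ 517.8, -230.7,   71.3]), 0.62)]
pad_spring [(array([ 511.5, -170.4,   22.6]), 0.81)]
[ 480.19547444 -225.44389378  115.04745163] [-0.24090046  0.21689957  0.13695347] [ 0.07863563 -0.12488726 -0.05353705] 27.6667
valve_mid [(array([ 510. , -110.1,   25.2]), 0.56)]
ball_valve [(array([ 494.1, -109.4,    6.4]), 0.75)]
throat [(array([ 509.4, -102.3,    7.2]), 0.87)]
knob_grip [(array([ 522.4, -222.3,   68.8]), 0.59)]
94.2 [ 0.96  0.7  -0.82  1.87  0.66  0.87  1.46]
0 [ 0.71  0.58 -0.46  1.89  0.36  0.75  0.05]
-90 [-0.43  0.83  1.11  1.96 -0.92  0.98 -0.42]
-110 [-0.51  1.03  1.34  1.96 -1.13  1.18 -0.62]
```

View pics/c10.png

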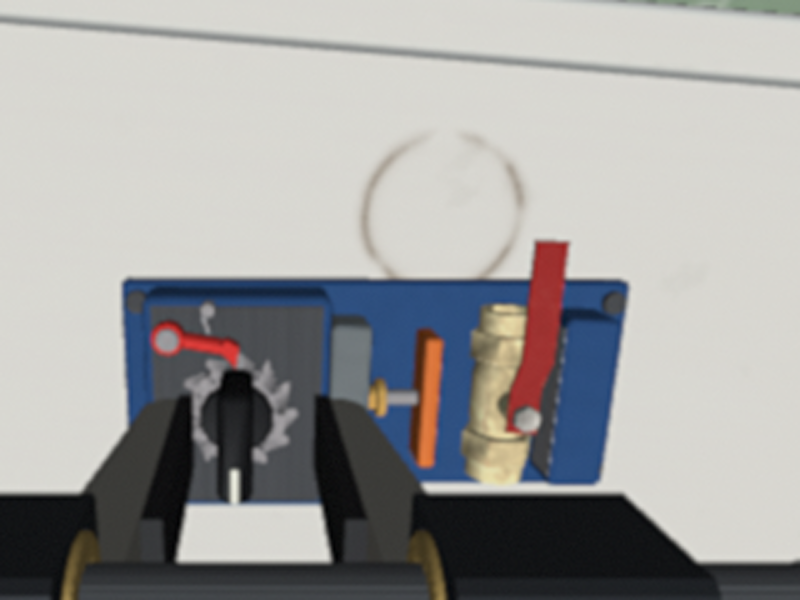

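The crop shows the valve standing square in the throat: body at x≈495, pad face at x≈440, jaw face at x≈565. The knob bar is parallel to the tool at x≈236. I'll turn these pixels into millimetres.

```bash
python3 - <<'E'
from h import *
K,Rc,t=info('wrist');print(K.round(1),Rc.round(3),(-Rc.T@t).round(1))
f=lambda x,y,z:plane('wrist',[[x/2.5+150,y/2.5+60]],z)[0].round(1)
for n,a in dict(bar_near=(236,375,84),bar_far=(234,498,84),screw=(527,419,59),jawtop0=(567,322,36),jawtop1=(553,470,36),padtop0=(442,338,35),padbot1=(434,467,35),base0=(125,280,10),base1=(628,283,10),collL=(464,432,24),collR=(528,440,24),tipL=(190,400,142),tipR=(315,400,142)).items():print(n,f(*a))
im=viewer.read_camera('wrist');m=sil('knob_grip','wrist');
if m:
    v,u=np.nonzero(m['mask']);print('knob mask',m['confidence'],len(u),cv2.minAreaRect(plane('wrist',np.c_[u,v],84)[:,:2].astype(np.float32)))
N=[]
for i in range(10): robot.hold(.02);s=robot.observe();N.append(np.r_[s['contact_force'],s['wrist_torque']])
print(np.mean(N,0).round(3),np.std(N,0).round(3),robot.observe()['t'])
E
```

```text
[[272.7   0.  251. ]
 [  0.  272.7 192.9]
 [  0.    0.    1. ]] [[-0.073  0.997 -0.001]
 [ 0.963  0.071  0.259]
 [ 0.258  0.018 -0.966]] [ 408.  -231.5  321.3]
bar_near [ 488.1 -232.1   84. ]
bar_far [ 538.  -229.5   84. ]
screw [ 506.8 -111.2   59. ]
jawtop0 [469.8 -91.4  36. ]
jawtop1 [539.3 -84.4  36. ]
padtop0 [ 481.1 -143.8   35. ]
padbot1 [ 542.3 -138.6   35. ]
base0 [ 470.6 -286.6   10. ]
base1 [454.9 -54.   10. ]
collL [ 528.6 -123.5   24. ]
collR [530.4 -92.8  24. ]
tipL [ 476.8 -244.3  142. ]
tipR [ 474.2 -209.4  142. ]
knob mask 0.91 1563 ((508.6372985839844, -226.4562225341797), (56.85832977294922, 37.47913360595703), 14.95190715789795)
[ 0.283  0.043  0.099  0.043 -0.135 -0.007] [0.314 0.306 0.273 0.036 0.028 0.025] 28.1833
```

```bash
cat >> h.py <<'E'
Y0=np.radians(94.4)
def avg(n=6,dt=.02):
    N=[]
    for i in range(n):
        robot.hold(dt);s=robot.observe();N.append(np.r_[s['contact_force'],s['wrist_torque']])
    return np.mean(N,0),s
def yawof(s): y=R.from_rotvec(s['tcp_rot']).as_matrix()[:,1]; return np.arctan2(y[1],y[0])
def turn(C,th,n=6):
    robot.movep(C,down(Y0-th)); N,s=avg(n)
    print(f"th {th:.2f} act {(Y0-yawof(s)+1)%(2*np.pi)-1:.3f} F {N[:3].round(1)} T {N[3:].round(3)} w {s['grip_width']*92:.1f} t {s['t']:.2f}",flush=True)
    return N,s
E
python3 - <<'E'
from h import *
grip(0.4)
robot.movep([518.5,-229,95],down(Y0))
robot.servo_line([518.5,-229,60],feed=100)
robot.servo_line([518.5,-229,38],feed=60)
N,s=avg();print(s['tcp_pos'],N.round(3),s['t'])
grip(0.0,15);N,s=avg();print(s['tcp_pos'],N.round(3),s['grip_width']*92,s['t'])
im=viewer.read_camera('wrist');save(im,'11w');im=viewer.read_camera('scene');save(im,'11s')
E
```

```text
[ 518.76917556 -228.95819235   38.1733219 ] [-0.25  -0.192  0.073  0.052 -0.172  0.01 ] 29.875
[ 518.611861   -228.59419192   38.18606492] [-0.495  1.621  2.083  0.398  0.008 -0.058] 13.999321181493219 30.4417
```

```bash
python3 - <<'E'
from h import *
grip(0.0,25)
C=[518.5,-228.9,38]
turn(C,0)
for th in(.13,.35,.5,.58,.68): turn(C,th)
E
```

```text
th 0.00 act -0.000 F [-1.4  2.5  4.8] T [ 0.71   0.162 -0.074] w 13.8 t 31.11
th 0.13 act 0.127 F [-1.   2.9  5.5] T [0.717 0.183 0.01 ] w 13.9 t 31.46
th 0.35 act 0.344 F [-1.3  2.7  6. ] T [0.657 0.189 0.014] w 13.8 t 31.86
th 0.50 act 0.492 F [-2.   2.3  6.6] T [ 0.616  0.225 -0.004] w 13.6 t 32.21
th 0.58 act 0.572 F [-1.6  2.   6.3] T [0.618 0.249 0.004] w 13.8 t 32.56
th 0.68 act 0.672 F [-1.6  2.4  6.7] T [0.584 0.25  0.014] w 13.5 t 32.91
```

```bash
cat >> h.py <<'E'
def padpos():
    im=viewer.read_camera('wrist').astype(int); m=((im[...,0]>150)&(im[...,0]>1.6*im[...,1])&(im[...,1]>1.5*im[...,2])).astype(np.uint8)
    n,l,st,c=cv2.connectedComponentsWithStats(m); k=1+np.argmax(st[1:,4]); q=plane('wrist',[c[k]],30)[0]
    print('pad centroid',q.round(1),'area',st[k,4]); return q
E
python3 - <<'E'
from h import *
C=[518.5,-228.9,38]
padpos();print(pin('pad_spring','wrist',1))
for th in(1.0,1.2,1.45,1.72): turn(C,th)
padpos();print(pin('pad_spring','wrist',1))
viewer.read_camera('scene');print(pin('pad_spring','scene',1),pin('valve_mid','scene',1))
E
```

```text
pad centroid [ 511. -136.   30.] area 728
[(array([ 515.6, -165. ,   21. ]), 0.71)]
th 1.00 act 0.989 F [-2.3  2.   7.4] T [0.451 0.357 0.013] w 14.1 t 33.48
th 1.20 act 1.189 F [-2.2  1.9  7.2] T [0.442 0.404 0.016] w 13.5 t 33.86
th 1.45 act 1.439 F [-2.4  1.8  7.5] T [0.428 0.492 0.025] w 13.7 t 34.27
th 1.72 act 1.709 F [-2.8  1.9  7.9] T [0.435 0.575 0.017] w 13.6 t 34.71
pad centroid [ 511.  -126.2   30. ] area 870
[(array([ 511.1, -153. ,   23.8]), 0.95)]
[(array([ 511.8, -153.8,   20.9]), 0.64)] [(array([ 511.2, -108.2,   23.4]), 0.49)]
```

The jaw follows the knob: about 10 mm for 1.04 rad. No nip yet at 1.72, so I go on in fine steps and stay short of any possible final click.

```bash
python3 - <<'E'
from h import *
C=[518.5,-228.9,38]
for th in(1.82,1.92,2.02,2.12,2.23,2.3,2.38,2.46,2.54,2.6): turn(C,th,12)
padpos()
E
```

```text
th 1.82 act 1.809 F [-2.7  2.   8.4] T [0.468 0.61  0.023] w 13.8 t 35.41
th 1.92 act 1.909 F [-2.7  2.2  8.7] T [0.484 0.641 0.042] w 13.9 t 35.86
th 2.02 act 2.009 F [-3.3  1.9  8.4] T [0.491 0.658 0.047] w 13.6 t 36.31
th 2.12 act 2.109 F [-3.2  2.1  8.5] T [0.522 0.693 0.042] w 13.8 t 36.76
th 2.23 act 2.219 F [-3.4  2.5  9.1] T [0.529 0.732 0.08 ] w 13.8 t 37.21
th 2.30 act 2.289 F [-3.2  2.3  8.8] T [0.555 0.746 0.09 ] w 13.7 t 37.66
th 2.38 act 2.369 F [-3.   2.4  8.8] T [0.586 0.764 0.11 ] w 13.7 t 38.11
th 2.46 act 2.449 F [-3.3  2.8  9.1] T [0.607 0.797 0.11 ] w 13.6 t 38.56
th 2.54 act 2.529 F [-3.4  2.7  9.3] T [0.606 0.814 0.114] w 13.9 t 39.01
th 2.60 act 2.589 F [-3.4  2.4  9.3] T [0.625 0.82  0.12 ] w 13.7 t 39.46
pad centroid [ 511.4 -120.7   30. ] area 755
```

Torque steps from 0.042 at 2.11 rad to 0.08 at 2.22 rad. So the nip comes just past tooth 4 (2.094), and tooth 5 is the first click and tooth 6 the second. I'll pass click 5 and check the torque there before going on.

```bash
python3 - <<'E'
from h import *
C=[518.5,-228.9,38]
for th in(2.66,2.76,2.80,2.84): N,s=turn(C,th,14)
print(np.round(s['joints'],2)); q=kin.ik(C,down(Y0-3.32));print(np.round(q,2))
padpos()
E
```

```text
th 2.66 act 2.649 F [-3.6  2.5  9.5] T [0.646 0.824 0.126] w 13.6 t 39.99
th 2.76 act 2.749 F [-3.6  2.5  9.4] T [0.67  0.846 0.12 ] w 14.0 t 40.48
th 2.80 act 2.789 F [-3.3  2.7  9.2] T [0.71  0.84  0.144] w 13.7 t 40.96
th 2.84 act 2.829 F [-3.3  2.6  9.6] T [0.7   0.834 0.148] w 14.1 t 41.44
[ 0.48  0.52 -0.16  1.9   0.12  0.73 -0.93]
[ 0.38  0.51 -0.04  1.91  0.03  0.72 -1.34]
pad centroid [ 511.4 -120.4   30. ] area 687
```

```bash
python3 - <<'E'
from h import *
C=[518.5,-228.9,38]
for th in(2.98,3.12,3.2,3.27,3.31): turn(C,th,12)
turn(C,3.22,8);turn(C,3.15,8);turn(C,3.11,8)
padpos()
E
```

```text
th 2.98 act 2.968 F [-3.5  2.8  9.4] T [0.734 0.85  0.143] w 13.8 t 41.94
th 3.12 act 3.108 F [-3.7  2.9  9.8] T [0.788 0.859 0.178] w 13.6 t 42.39
th 3.20 act 3.188 F [-3.8  3.2 10.1] T [0.814 0.87  0.168] w 13.4 t 42.84
th 3.27 act 3.258 F [-3.7  3.1  9.9] T [0.821 0.859 0.164] w 13.7 t 43.29
th 3.31 act 3.298 F [-3.7  3.5  9.6] T [0.846 0.839 0.173] w 13.6 t 43.74
th 3.22 act 3.208 F [-3.5  3.1 10.1] T [0.826 0.841 0.19 ] w 13.4 t 44.12
th 3.15 act 3.139 F [-3.8  3.4  9.7] T [0.831 0.844 0.011] w 13.8 t 44.51
th 3.11 act 3.100 F [-3.5  3.7  9.5] T [ 0.909  0.841 -0.295] w 13.4 t 44.89
pad centroid [ 511.3 -120.1   30. ] area 623
```

Backing off meets the pawl: −0.295 N m at 3.10 rad and near zero at 3.14. Tooth 6 has caught, so I release and check.

```bash
python3 - <<'E'
from h import *
C=[518.5,-228.9,38]
robot.movep(C,down(Y0-3.15)); grip(0.4); robot.hold(.1)
robot.servo_line([518.5,-228.9,115],feed=120)
robot.servo_line([470,-200,190],feed=200); robot.hold(.3)
s=robot.observe();print(s['contact_force'],s['t'])
w=viewer.read_camera('wrist');save(w,'12w')
for n in('valve_mid','throat','pad_spring','knob_grip'):print(n,pin(n,'wrist',1))
viewer.read_camera('scene');print([(n,pin(n,'scene',1)) for n in('valve_mid','throat','pad_spring')])
b=cv2.imread('pics/12w.png');cv2.imwrite('pics/c12.png',cv2.resize(b[0:384,0:512],(800,600),interpolation=2))
E
```

```text
[-0.08081673 -0.16879976  0.35777877] 47.5167
valve_mid [(array([ 511.3, -106.6,   21.5]), 0.57)]
throat [(array([ 512.1, -109.9,    8.2]), 0.58)]
pad_spring [(array([ 512.7, -142.9,   24.7]), 0.8)]
knob_grip []
[('valve_mid', [(array([ 508.1, -102.8,   26.1]), 0.6)]), ('throat', [(array([ 510.1, -108.3,    6.1]), 0.95)]), ('pad_spring', [(array([ 510.7, -140.4,   21.1]), 0.57)])]
```

View pics/c12.png

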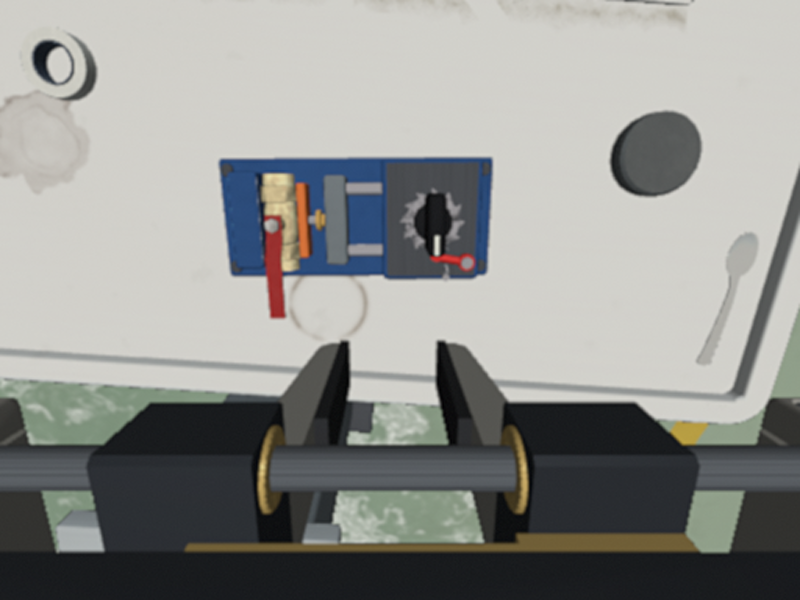

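The valve stands square, clamped between pad (305,220) and jaw (250,220). The knob's white mark has made a half turn (6 teeth), and the bystanders look undisturbed. I'm handing the job in.

```bash
python3 -c "
from h import *
robot.job_done();print(robot.observe()['t'])"
```

```text
the job is handed in; nothing more can be done
the job is handed in; nothing more can be done
```

The valve is clamped in the throat, held by the pawl alone, and I handed the job in at about 47.5 s. No verdict is reported.

**Placing:** I carried the valve by its lever, stood it crosswise on the clamp floor and let go before turning the knob. The first grasp closed on nothing because the fingertips stood about 30 mm above the reported TCP. A lower second grasp held the lever at 11.9 mm width.

**Clamping:** The torque step marking the nip came between 2.11 and 2.22 rad, just past tooth 4. I passed the click at tooth 5 and stopped at tooth 6 (3.14 rad), the second click. From the torques I estimate the squeeze at about 15 N, inside the 9.8–16.3 N band; it was not measured directly.

**Last checks:**
- **Pawl:** turning back to 3.10 rad met −0.295 N m, so the pawl holds at tooth 6.
- **Final picture:** the knob is a half turn round, the valve is upright and square between pad and jaw, and the robot is clear. The tape roll, grey cap and teaspoon look undisturbed. The tea tin, black cap and strainer were not in that picture; the arm did not go near them after the start.
- **Disagreements:** individual clicks were barely visible in the torque noise, so I counted teeth from the knob angle. The nip angle also differed between estimates (2.15 to 2.22 rad), which still puts the final squeeze within the band. The cameras' position readings differed by up to 5 mm.

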